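# Clear the warming plate and start it with its refitted knob

### The arm

A 6-joint arm with a two-finger parallel gripper is mounted at the origin on the work surface. World frame = base frame: x ahead of the robot, y to its left, z up, the work surface at z = 0. Lengths are in mm, angles in degrees, forces in N, time in s.
With the tool pointing down it reaches from about 275 to 975 mm from the base axis. Payload 8.4 kg.
Tool frame: the origin (TCP) lies midway between the tips of the shut fingers; the grasp point (between the pads) lies 19 mm behind it (bot.tcp_to_grasp is the distance from the TCP to the grasp point, in mm); z points along the fingers, y is the line along which they close (so a half turn about z gives the same grasp; the last joint's range is limited). The gripper opens to 92 mm and grips with 3 to 60 N. Pads are 20 mm wide; open, the fingers measure 128 mm over their backs; the gripper's body (75 mm by 189 mm) begins 69 mm behind the grasp point.
Start: joints at [-71.872, 20.225, 93.587, -0, 66.188, -0.138], TCP at [195.891, -593.51, 214.583] pointing down, gripper open.
Joint ranges: [-150.9, 150.9], [-52.94, 120.26], [3.33, 152.33], [-74.26, 254.26], [0, 154.13], [-172.89, 172.89]. Speed limits (degrees/s): [127.2, 127.2, 159.86, 180, 180, 180].

### API

Orientations are given as [roll, pitch, yaw] about the fixed x, y, z axes, in that order (R = Rz(yaw) Ry(pitch) Rx(roll)).
In Python, from rig import bot, telemetry, viewer gives the robot as it stands. Calls block until the motion is done:
- bot.reach(position, orientation): joint-space move of the TCP to a pose.
- bot.move_l(position, frame=None, v=150): straight line of the TCP; frame=None keeps the orientation; v is the mean speed in mm/s.
- bot.move_j(angles): joint-space move.
- bot.open_gripper() and bot.grab(newtons=None): open the fingers fully, or close them until they stop; newtons is the grip in N (None keeps the last).
- bot.dwell(seconds).
- bot.inverse_kinematics(position, orientation): joint angles nearest the present ones, or None.
- telemetry.get_state(): the state.
- viewer.get_image(name): name is "side" or "top" or "wrist"; returns a dict with "img" (400x640x3 uint8, red, green, blue), "mtx" (3x3 intrinsics, pixels), "origin" and "attitude" of the camera in the world; the wrist camera has in their place "mount" (4x4, takes a point from camera to tool coordinates, whose origin is the TCP and whose axes are the flange's). Camera axes: x right, y down, z forward; pixel columns grow to the right and rows downward; lengths in mm; the calibration is good to about 2 mm. The wrist camera is an equidistant fisheye: a pixel r from the principal point sees the ray r / f radians off the axis. A picture is of the moment at which its call begins: read the wrist's pose just before it. There is no depth.
A pose or a line that the arm cannot do raises bot.MotionError and nothing moves.
- bot.job_done(): hands the job in; it is judged then, once.
The state is a dict: "clock": time; "q": joint angles; "joint_vel": joint speeds; "effort": joint torques, N m; "ee_pos": TCP position; "tcp_rot": TCP orientation; "force": force on the tool from outside, world axes, zero at the start; "ft_torque": the same for the moment, N m; "grip_width": finger opening in mm; "grip_force": force on a finger pad.
Only numpy, scipy, OpenCV 4.12 (cv2) and the standard library are available. Lean on these libraries where they do the work, as an engineer would, in place of code of your own. Each camera call takes 0.05 s, during which the arm holds its last target. There are 200 camera calls.

### The job

The warming plate beside the samovar must be cleared before it is started. Stack the two tea tins that stand on it squarely onto the third tin, the one on the wooden coaster, so that the three make one straight column; then take the loose knob, turn it so that its nose points the same way as the flat of the bare D-shaped spindle, push it fully home on the spindle and press it well down against the spring. Finish while still holding the knob pressed down with the gripper, and leave everything else on the table where it is.

Things in the scene. Friction and masses are not known exactly. Their poses are not given: they have to be found in the camera images.
- tin_a_mid (a point): Closed rectangular tea tin of bare grey metal with a flat lid, 52 (x) x 78 (y) x 46 mm high, 0.1 to 0.25 kg; point at its centre, 23 mm above its underside; z up, y along the long side. It starts on the warming plate, the one nearer the spindle. Either of the two tins may go on the column first.
- tin_b_mid (a point): Closed rectangular tea tin of bare grey metal with a flat lid, 52 (x) x 78 (y) x 46 mm high, 0.1 to 0.25 kg; point at its centre, 23 mm above its underside; z up, y along the long side. It starts on the warming plate, the one farther from the spindle.
- tin_base_mid (a point): Closed rectangular tea tin of bare grey metal with a flat lid, 52 (x) x 78 (y) x 46 mm high, 0.1 to 0.25 kg; point at its centre, 23 mm above its underside; z up, y along the long side. It starts alone on the coaster, its long side along the coaster's, and is the foot of the column.
- coaster: Fixed rectangular dark wooden coaster, 90 (x) x 110 (y) x 8 mm, lying on the table; origin at the centre of its underside. The stack of round coasters is another thing.
- warmer: Fixed electric warming plate: white enamel case 190 (x) x 360 (y) mm, its top 45 mm above the table. A dark raised plate, 165 x 235 mm, 50 mm above the table, carries the two tins; it is centred at y = +55 mm. At y = -125 mm is the bare control spindle. Origin at the centre of the underside.
- spindle_top (a point): Centre of the top end of the upright brass D-shaped spindle: 18 mm diameter with one flat 3 mm from the axis, on the +x side (x points from the axis out through the flat, z up); its top 1.5 mm is bevelled. It stands 24 mm out of the bezel. It does not turn, but can be pressed down 6 mm against a spring.
- bezel: Fixed round steel disc about the spindle on the right end of the warming plate's top, 88 mm diameter, 3 mm thick (top 48 mm above the table), with a raised dark rib 5 mm high, 8 mm wide, 34 to 43 mm from the axis, on the side of the spindle's flat. Origin on the axis at its underside; x towards the rib.
- spindle (a joint): How far the spindle is pressed down, in m: 0 released, 0.006 at the stop. The spring needs about 4 N to start and 10 N at the stop; it comes back when let go.
- knob_mid (a point): Loose black knob standing upright on the table, bore down, 44 mm tall, 60 g: a round skirt of 47 mm diameter, 20 mm high, and on it a grip bar 42 (x) x 12 (y) x 24 mm high. Point on its axis, 22 mm above the underside; z up, x towards the nose. When fully home it lies 6 mm above spindle_top, the skirt 8 mm clear of the bezel until the spindle is pressed.
- knob_nose (a point): Outer end of the nose that sticks out of the knob's skirt, 32 mm from its axis, 14 mm above its underside. The bore in the underside is D-shaped, 16 mm deep, 1 mm wider than the spindle all round, its flat on the nose's side; a fine white line lies on that half of the bar's top.
- glass_cup: Bystander: green glass in a metal holder, 100 mm tall, 75 mm wide plus handle; origin under its centre.
- sugar_bowl: Bystander: steel bowl, 96 mm wide, 55 mm high; origin under its centre.
- spare_coasters: Bystander: three round wooden coasters in a stack, 86 mm wide, 24 mm high; origin under its centre.
- jam_jar: Bystander: closed amber glass jar, 66 mm wide, 85 mm high; origin under its centre.
- saucer: Bystander: white saucer, 136 mm wide, 16 mm high; origin under its centre.
- teaspoon: Bystander: steel teaspoon 140 mm long, lying along its x.

How it is judged (in metres and radians):
On the way, in this order (a step that is already met when the one before it is completed fails the run):
1. one tin from the plate stands squarely on the tin on the coaster, let go (((horizontal distance between tin_a_mid and tin_base_mid below 0.008 m and z of tin_a_mid in the frame of tin_base_mid between 0.043 and 0.049 m and angle between the x axis of tin_a_mid and the x axis of tin_base_mid, either way round below 0.15 rad and angle between each of tin_a_mid, tin_base_mid's own z axis and vertical below 0.06 rad and contact force between tin_a and the fingers below 0.2 N and linear speed of tin_a below 0.02 m/s and horizontal distance between tin_base_mid and coaster below 0.025 m and height (world z) of tin_base_mid below 0.036 m) or (horizontal distance between tin_b_mid and tin_base_mid below 0.008 m and z of tin_b_mid in the frame of tin_base_mid between 0.043 and 0.049 m and angle between the x axis of tin_b_mid and the x axis of tin_base_mid, either way round below 0.15 rad and angle between each of tin_b_mid, tin_base_mid's own z axis and vertical below 0.06 rad and contact force between tin_b and the fingers below 0.2 N and linear speed of tin_b below 0.02 m/s and horizontal distance between tin_base_mid and coaster below 0.025 m and height (world z) of tin_base_mid below 0.036 m))), for 0.2 s.
2. the other tin stands squarely on top of it, let go: a column of three (((horizontal distance between tin_a_mid and tin_base_mid below 0.008 m and z of tin_a_mid in the frame of tin_base_mid between 0.043 and 0.049 m and angle between the x axis of tin_a_mid and the x axis of tin_base_mid, either way round below 0.15 rad and angle between each of tin_a_mid, tin_b_mid's own z axis and vertical below 0.06 rad and horizontal distance between tin_b_mid and tin_a_mid below 0.008 m and z of tin_b_mid in the frame of tin_a_mid between 0.043 and 0.049 m and angle between the x axis of tin_b_mid and the x axis of tin_a_mid, either way round below 0.15 rad) or (horizontal distance between tin_b_mid and tin_base_mid below 0.008 m and z of tin_b_mid in the frame of tin_base_mid between 0.043 and 0.049 m and angle between the x axis of tin_b_mid and the x axis of tin_base_mid, either way round below 0.15 rad and angle between each of tin_b_mid, tin_a_mid's own z axis and vertical below 0.06 rad and horizontal distance between tin_a_mid and tin_b_mid below 0.008 m and z of tin_a_mid in the frame of tin_b_mid between 0.043 and 0.049 m and angle between the x axis of tin_a_mid and the x axis of tin_b_mid, either way round below 0.15 rad)) and horizontal distance between tin_base_mid and coaster below 0.025 m and angle between tin_base_mid's own z axis and vertical below 0.06 rad and height (world z) of tin_base_mid below 0.036 m and contact force between each of tin_a, tin_b, tin_base and the fingers below 0.2 N and linear speed of each of tin_a, tin_b, tin_base below 0.02 m/s), for 0.2 s.
3. the knob is fully home on the spindle, its nose on the side of the flat, and pressed down (z of knob_mid in the frame of spindle_top between 0.003 and 0.0085 m and horizontal distance between knob_mid and spindle_top below 0.004 m and x of knob_nose in the frame of spindle_top above 0.025 m and angle between the x axis of knob_mid and the x axis of spindle_top, either way round below 0.4 rad and angle between knob_mid's own z axis and vertical below 0.12 rad and value of joint spindle above 0.003 m and contact force between knob and spindle above 3 N and contact force between knob and the fingers above 2 N), for 0.2 s.
At the end, for the whole second after the job is handed in: Three tins in a column on the coaster, each within 8 mm and 0.15 rad of the one below, upright, still, let go. Knob on the spindle within 2.5 mm of home, 4 mm of its axis and 0.4 rad of the flat, upright, still held with the spindle pressed over 3 mm, with over 3 N. Others moved under 30 mm (all of step 2 and all of step 3); the arm keeps its last pose, push and grip.
It fails at once if a bystander is moved by more than 30 mm (distance of any of glass_cup, sugar_bowl, spare_coasters, jam_jar, saucer, teaspoon from where it was at the start of the episode above 0.03 m).
It also fails if it takes over 72 s, if anything falls off the work surface, if the arm or the gripper's body presses on something with over 40 N, if the wrist force passes 120 N, or if a joint passes its speed limit or range.

## Working session

There is one attempt and no reset: what is moved stays moved. The work goes in short steps, each a Python script; the robot and the scene stay as the last script left them, time stands still between calls to the robot, and variables do not carry over. Pictures are saved under pics/ and viewed, at most 10 in all, crops included, and the job is handed in when it is done.

```bash
ls; mkdir -p pics; python3 - <<'E'
from rig import bot, telemetry, viewer
import cv2
s=telemetry.get_state();print(s)
for n in("top","side"):
    d=viewer.get_image(n);cv2.imwrite(f"pics/{n}0.png",d["img"][:,:,::-1]);print(n,d["mtx"],d["origin"],d["attitude"])
d=viewer.get_image("wrist");print(d["mtx"],d["mount"])
E
```

```text
pics
{'clock': 0.0, 'q': array([-7.18728865e+01,  2.02613849e+01,  9.36289863e+01, -1.15762528e-04,
        6.61876646e+01, -1.38436001e-01]), 'joint_vel': array([-0.12999205,  0.02441979,  0.05448121, -0.00341029,  0.05582305,
       -0.04337165]), 'effort': array([-4.69711464e-03, -5.93841577e+01, -3.34214222e+01,  6.96999533e-02,
        2.34951748e-02, -9.15259898e-05]), 'ee_pos': array([ 195.72419496, -593.04165222,  213.87637376]), 'tcp_rot': array([-1.79921964e+02, -8.27032554e-05,  1.82655963e+01]), 'force': array([ 0.14058516, -0.02653404, -0.79246902]), 'ft_torque': array([ 0.04577711, -0.02411605, -0.02332267]), 'grip_force': 0.0, 'grip_width': 91.79398253996008}
top [[386.1947922    0.         319.71782024]
 [  0.         386.1947922  202.23418947]
 [  0.           0.           1.        ]] [ 464.79198393   -5.57599584 1199.13375017] [-1.75399630e+02  8.21392315e-02 -8.94444510e+01]
side [[393.80810312   0.         325.99618691]
 [  0.         393.80810312 199.99079564]
 [  0.           0.           1.        ]] [-163.25807439  656.49806157  773.8763088 ] [-126.75176809    0.85308213 -133.48355839]
[[309.70691629   0.         319.81151933]
 [  0.         309.70691629 205.26079256]
 [  0.           0.           1.        ]] [[-7.08295770e-06 -9.65052141e-01 -2.62057943e-01  7.30521563e+01]
 [ 9.99999911e-01 -1.17481382e-04  4.05607633e-04  1.26191976e+00]
 [-4.22219444e-04 -2.62057917e-01  9.65052056e-01 -1.69551990e+02]
 [ 0.00000000e+00  0.00000000e+00  0.00000000e+00  1.00000000e+00]]
```

View pics/top0.png

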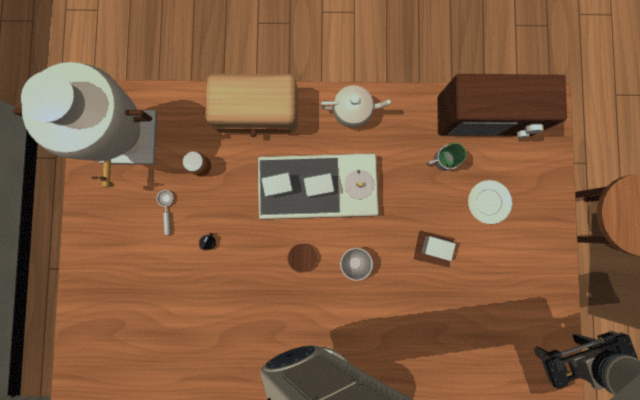

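View pics/side0.png

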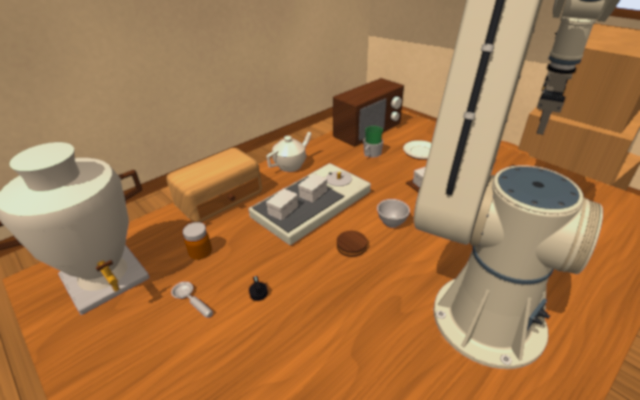

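The top view shows:
- far tin at (277,184), near tin at (319,184), spindle at (360,184)
- base tin at (439,248) on the coaster
- knob at (207,242)

I'll write the helpers and get coarse positions.

```bash
cat > h.py <<'E'
from rig import bot, telemetry, viewer
import numpy as np, cv2
from scipy.spatial.transform import Rotation as R
def rot(rpy): return R.from_euler('xyz',rpy,degrees=True).as_matrix()
def shot(name,f=None):
    s=telemetry.get_state(); d=viewer.get_image(name)
    if name=="wrist":
        T=np.eye(4);T[:3,:3]=rot(s["tcp_rot"]);T[:3,3]=s["ee_pos"];d["T"]=T@d["mount"]
    else:
        T=np.eye(4);T[:3,:3]=rot(d["attitude"]);T[:3,3]=d["origin"];d["T"]=T
    d["fish"]=name=="wrist"
    if f: cv2.imwrite(f"pics/{f}.png",d["img"][:,:,::-1])
    return d
def ray(d,px):
    p=(np.atleast_2d(px)-d["mtx"][:2,2])/d["mtx"][0,0]
    if d["fish"]:
        r=np.linalg.norm(p,axis=1,keepdims=True)+1e-9
        v=np.c_[p/r*np.sin(r),np.cos(r)]
    else: v=np.c_[p,np.ones(len(p))]
    return v@d["T"][:3,:3].T
def on_z(d,px,z):
    v=ray(d,px);o=d["T"][:3,3]
    return (o+v*((z-o[2])/v[:,2])[:,None])[:,:2]
def proj(d,P):
    c=(np.atleast_2d(P)-d["T"][:3,3])@d["T"][:3,:3]
    if d["fish"]:
        r=np.linalg.norm(c[:,:2],axis=1,keepdims=True);p=c[:,:2]/r*np.arctan2(r,c[:,2:])
    else: p=c[:,:2]/c[:,2:]
    return p*d["mtx"][0,0]+d["mtx"][:2,2]
def ortho(d,c,z,half,n=400):
    """rectified view of plane z about c: up=+x, left=+y; returns image, mm/px = 2*half/n"""
    k=2*half/n; i,j=np.mgrid[:n,:n]
    P=np.c_[(c[0]+half-(i+.5)*k).ravel(),(c[1]+half-(j+.5)*k).ravel(),np.full(n*n,z)]
    m=proj(d,P).astype(np.float32).reshape(n,n,2)
    return cv2.remap(d["img"],m[...,0],m[...,1],cv2.INTER_LINEAR)
def tin(d,c,z,half=80,n=400,thr=None,ret=False):
    """light rectangle at plane z nearest c -> centre, yaw of long side (deg), sizes"""
    im=ortho(d,c,z,half,n).astype(int); k=2*half/n
    g=im.min(2).astype(np.uint8)
    m=(g>(thr or 110)).astype(np.uint8)
    m=cv2.morphologyEx(m,cv2.MORPH_OPEN,np.ones((5,5),np.uint8))
    cs,_=cv2.findContours(m,cv2.RETR_EXTERNAL,cv2.CHAIN_APPROX_NONE)
    cs=[q for q in cs if cv2.contourArea(q)*k*k>1200]
    q=min(cs,key=lambda q:np.linalg.norm(q.reshape(-1,2).mean(0)-n/2))
    b=cv2.boxPoints(cv2.minAreaRect(q))
    w=np.c_[c[0]+half-(b[:,1]+.5)*k,c[1]+half-(b[:,0]+.5)*k]
    e=[w[1]-w[0],w[2]-w[1]]; L=[np.linalg.norm(v) for v in e]
    l=e[int(L[1]>L[0])]
    return w.mean(0),np.degrees(np.arctan2(l[1],l[0]))%180,sorted(L)
E
cat > a.py <<'E'
from h import *
d=shot("top")
for n,p,z in(("B",(277,184),96),("A",(319,184),96),("base",(439,248),54)):
    c=on_z(d,p,z)[0]
    try:print(n,c,tin(d,c,z,60))
    except Exception as e:print(n,c,e)
for n,p,z in(("spindle",(360,184),72),("knob",(207,242),44)):print(n,on_z(d,p,z))
print("warmer",on_z(d,[(258,157),(376,154),(378,215),(259,218)],45))
s=shot("side")
row=[cv2.resize(ortho(d,on_z(d,p,z)[0],z,60,260),(260,260)) for p,z in(((277,184),96),((319,184),96),((360,184),50),((439,248),54),((207,242),40))]
row.append(ortho(s,on_z(d,(207,242),40)[0],40,60,260))
cv2.imwrite("pics/o.png",np.vstack([np.hstack(row[:3]),np.hstack(row[3:])])[:,:,::-1])
E
python3 a.py
```

```text
B [604.98589031 120.27174071] (array([605.14334623, 123.35832027]), np.float64(102.23151034342565), [np.float64(55.98079944023827), np.float64(82.79435271982913)])
A [ 6.06135317e+02 -5.58964314e-01] (array([605.31608103,   1.58719367]), np.float64(101.30993999167964), [np.float64(55.59893216697577), np.float64(81.250913702971)])
base [ 425.05421428 -355.66592972] (array([ 424.49641685, -357.87670248]), np.float64(74.66671412092471), [np.float64(54.36905843596491), np.float64(81.39258457788166)])
spindle [[ 610.35652709 -120.93243313]]
knob [[435.73126358 331.41112947]]
warmer [[ 693.2250521   185.14500868]
 [ 705.7863332  -172.01140611]
 [ 521.02245824 -177.62123284]
 [ 508.62580161  177.99767205]]
```

View pics/o.png

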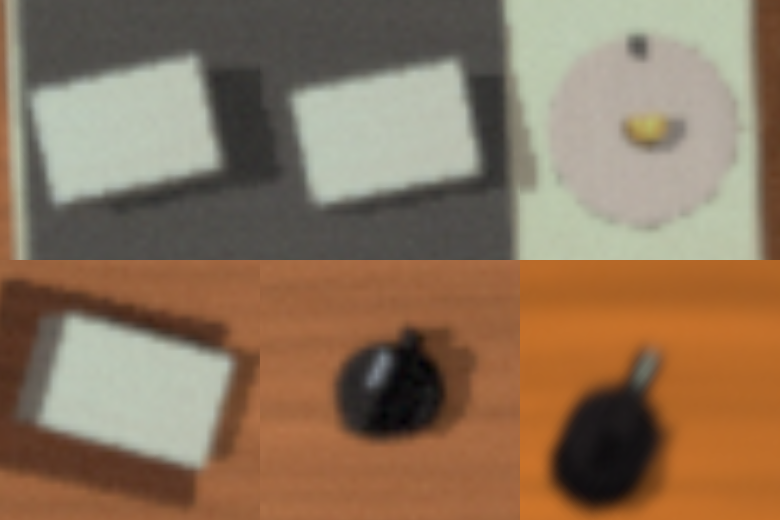

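The rectified views agree with the given sizes. The spindle flat and rib face about +x, and the knob nose points at about -30°. Next: wrist looks above the base, then above the plate.

```bash
cat > b.py <<'E'
from h import *
t=lambda:round(telemetry.get_state()["clock"],2)
bot.reach([424,-358,240],[180,0,74.7]);print(t())
d=shot("wrist","w_base")
for th in(95,110,130):print("base",tin(d,(424,-358),54,70,thr=th))
print("coaster ctr approx (top)")
bot.reach([605,1.6,270],[180,0,102]);print(t())
d=shot("wrist","w_A")
for n,c in(("A",(605,1.6)),("B",(605,123))):
  for th in(95,110,130):
    try:print(n,tin(d,c,96,60,thr=th))
    except Exception as e:print(n,e)
s=telemetry.get_state();print(s["ee_pos"],s["tcp_rot"],s["q"])
a=ortho(d,(608,-122),72,60,390);b=ortho(d,(608,-122),48,60,390)
w=ortho(d,(608,60),96,130,390)
cv2.imwrite("pics/o2.png",np.hstack([a,w])[:,:,::-1])
E
python3 b.py
```

```text
1.5
base (array([ 423.93228, -359.11868], dtype=float32), np.float32(74.47589), [np.float32(55.19354), np.float32(83.408554)])
base (array([ 423.87625, -359.3091 ], dtype=float32), np.float32(74.62374), [np.float32(54.611378), np.float32(82.46125)])
base (array([ 423.7577 , -359.56522], dtype=float32), np.float32(74.62374), [np.float32(53.84363), np.float32(81.043884)])
coaster ctr approx (top)
3.04
A (array([605.       ,   1.5999947], dtype=float32), np.float32(90.0), [np.float32(119.69995), np.float32(119.700005)])
A (array([605.      ,  -6.350006], dtype=float32), np.float32(0.0), [np.float32(103.8), np.float32(119.69995)])
A (array([605.      ,  -7.250004], dtype=float32), np.float32(0.0), [np.float32(102.00001), np.float32(119.69995)])
B (array([605. , 116.7], dtype=float32), np.float32(0.0), [np.float32(107.100006), np.float32(119.69995)])
B (array([606.7835 , 122.26816], dtype=float32), np.float32(2.398407), [np.float32(90.86276), np.float32(120.02201)])
B (array([606.79205, 122.38844], dtype=float32), np.float32(2.4082184), [np.float32(89.92194), np.float32(119.985115)])
[6.04809668e+02 3.06294577e-01 2.69886810e+02] [-1.79980122e+02  1.67051618e-02  1.01903480e+02] [-1.00917629e-01  1.57607640e+01  9.26293813e+01 -2.15740779e-02
  7.16258246e+01 -1.19975912e+01]
```

View pics/o2.png

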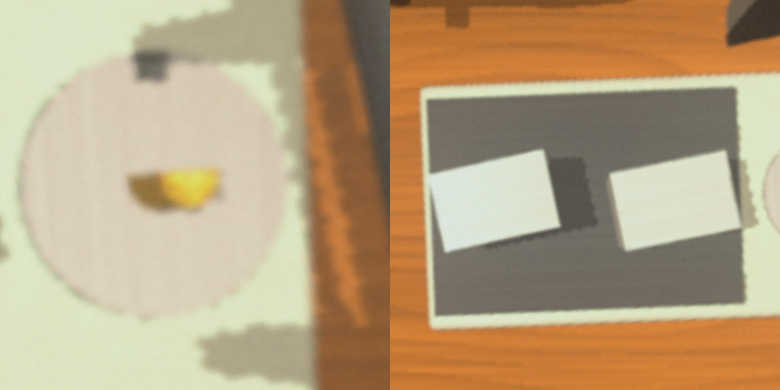

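Wrist and top views agree to within about 2 mm (A at about (605,1), B at about (605,121), base at (424,-359)). Stacking A now.

```bash
cat >> h.py <<'E'
def st(m=""):
    s=telemetry.get_state();print(m,round(s["clock"],2),s["ee_pos"].round(1),s["tcp_rot"].round(1),"F",s["force"].round(1),"grip",round(s["grip_width"],1),round(s["grip_force"],1));return s
def pick(x,y,yaw,z,f,zup):
    bot.reach([x,y,z+70],[180,0,yaw]);bot.dwell(.15);bot.move_l([x,y,z],v=120);bot.dwell(.1);st("at")
    bot.grab(f);st("grabbed");bot.move_l([x,y,zup],v=200);st("up")
def place(x,y,yaw,z,zup):
    bot.reach([x,y,zup],[180,0,yaw]);bot.dwell(.2);bot.move_l([x,y,z+15],v=150);bot.move_l([x,y,z],v=30);bot.dwell(.3);st("placed")
    bot.open_gripper();st("open");bot.move_l([x,y,zup],v=150)
E
python3 - <<'E'
from h import *
pick(605,1,101.8,58,20,150)
place(424,-359.2,74.6,62.3,180)
bot.reach([424,-359.2,280],[180,0,74.6]);bot.dwell(.2);st()
d=shot("wrist","w_s1")
for th in(110,140):print(tin(d,(424,-359),100,70,thr=th))
im=ortho(d,(424,-359),100,70,380)
cv2.imwrite("pics/o3.png",im[:,:,::-1])
E
```

```text
at 4.7 [605.8   1.   59. ] [179.9   0.  101.8] F [-0.1 -0.7 -1.4] grip 92.1 0.0
grabbed 5.38 [604.9   1.   58. ] [-180.    -0.   101.8] F [-0.8  0.7  1.6] grip 52.0 20.0
up 5.99 [604.4   1.  149.1] [-180.    -0.   101.8] F [-0.  -0.3 -2.5] grip 51.5 20.0
placed 9.47 [ 424.  -359.2   62.3] [180.    0.   74.6] F [-0.3 -0.4 -1.6] grip 52.0 20.0
open 10.21 [ 424.  -359.2   62.3] [180.    0.   74.6] F [-0.2  1.  -1.1] grip 91.8 0.0
 11.82 [ 423.3 -358.6  278.1] [-1.798e+02 -1.000e-01  7.460e+01] F [-0.4  0.3  0.4] grip 92.2 0.0
(array([ 424.60318, -357.815  ], dtype=float32), np.float32(73.960075), [np.float32(54.58093), np.float32(86.02773)])
(array([ 424.01758, -359.87885], dtype=float32), np.float32(74.00417), [np.float32(53.490837), np.float32(80.58168)])
```

View pics/o3.png

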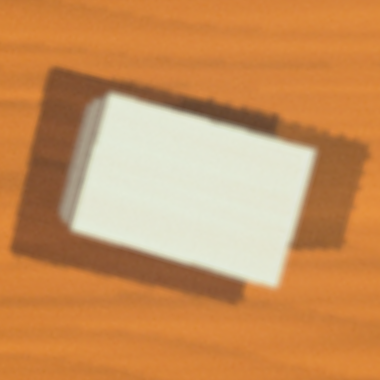

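A is stacked squarely: its top measures (424,-360) at 74°, against the base at (424,-359.4) at 74.6°. Now B, with a check from above.

```bash
python3 - <<'E'
from h import *
bot.reach([605,121.5,240],[180,0,101.8]);bot.dwell(.25)
d=shot("wrist","w_B")
c,yaw,L=tin(d,(605,121),96,56,thr=140);print(c,yaw,L)
if not(49<L[0]<58 and 74<L[1]<84): c,yaw=(605,121.5),101.8
pick(c[0],c[1],float(yaw),58,20,200)
place(424,-359.5,74.4,108.3,230)
bot.reach([424,-359.5,300],[180,0,74.4]);bot.dwell(.25);st()
d=shot("wrist","w_s2")
for th in(110,140):print(tin(d,(424,-359),146,70,thr=th))
# then look at knob
bot.reach([430,331,200],[180,0,100]);bot.dwell(.25);st()
d=shot("wrist","w_k")
cv2.imwrite("pics/o4.png",np.hstack([ortho(shot("top"),(424,-359),146,70,380),ortho(d,(435,331),20,50,380)])[:,:,::-1])
E
```

```text
[604.1191  121.47331] 102.57548 [np.float32(54.18778), np.float32(80.46078)]
at 15.55 [604.9 121.6  59. ] [179.9   0.  102.6] F [ 0.3 -0.8  0.4] grip 92.1 0.0
grabbed 16.23 [604.2 121.5  58. ] [180.    0.  102.6] F [ 0.8 -0.3  0.1] grip 52.1 20.0
up 17.09 [603.2 121.3 198.7] [-179.9   -0.   102.6] F [-0.5 -0.3 -2.8] grip 52.0 20.0
placed 20.97 [ 424.  -359.5  108.3] [180.   -0.   74.4] F [-0.3  0.6 -2.2] grip 51.9 20.0
open 21.7 [ 424.  -359.5  108.3] [180.   -0.   74.4] F [0.1 0.7 0.5] grip 91.9 0.0
 23.29 [ 423.4 -359.   298.3] [-1.798e+02 -1.000e-01  7.440e+01] F [-0.   0.6 -0.3] grip 92.0 0.0
(array([ 425.07642, -356.18835], dtype=float32), np.float32(74.51148), [np.float32(54.40927), np.float32(88.349525)])
(array([ 424.0775 , -359.76703], dtype=float32), np.float32(74.49297), [np.float32(53.3961), np.float32(79.69452)])
 26.07 [430.3 330.7 200. ] [180.   0. 100.] F [-0.   1.4  0.7] grip 92.0 0.0
```

View pics/o4.png

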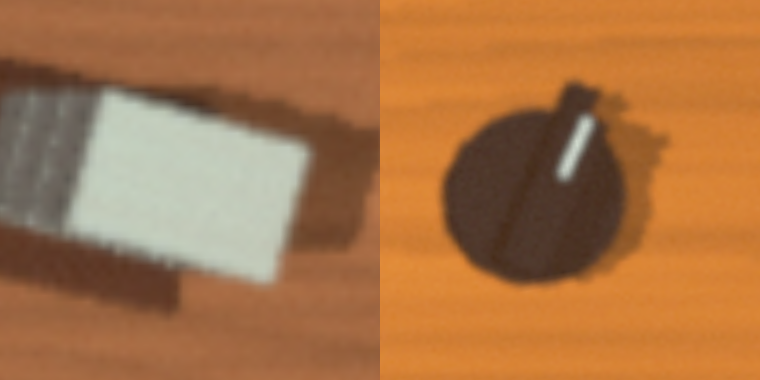

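The column of three stands straight: top tin at (424,-360), 74.5°. The knob skirt is centred near (433,340) with the nose at about -21°. I'll measure the knob and the bezel from the same tool-relative viewpoint so that camera bias cancels, starting with the knob.

```bash
cat >> h.py <<'E'
def look(t,yaw,zp,f):
    """view target t (plane zp) from 80 mm along tool -x, TCP 150 above the plane"""
    a=np.radians(yaw);u=np.array([np.cos(a),np.sin(a)])
    p=np.array(t)-80*u
    bot.reach([*p,zp+150],[180,0,yaw]);bot.dwell(.4);st("look")
    return shot("wrist",f)
def disc(im,m,c,half,ksz):
    k=2*half/im.shape[0]
    e=cv2.getStructuringElement(cv2.MORPH_ELLIPSE,(int(ksz/k)|1,)*2)
    m=cv2.morphologyEx(m.astype(np.uint8),cv2.MORPH_OPEN,e)
    cs,_=cv2.findContours(m,cv2.RETR_EXTERNAL,cv2.CHAIN_APPROX_NONE)
    q=max(cs,key=cv2.contourArea)
    (a,b),(r1,r2),_=cv2.fitEllipse(cv2.convexHull(q)); (ex,ey),er=cv2.minEnclosingCircle(q)
    w=lambda a,b:np.round([c[0]+half-(b+.5)*k,c[1]+half-(a+.5)*k],2)
    return w(a,b),np.round([r1*k,r2*k],1),w(ex,ey),round(2*er*k,1)
E
python3 - <<'E'
from h import *
c=np.array((433.4,340.5))
d=look(c,159,20,"w_k2")
im=ortho(d,c,20,45,400)
for th in(70,85,100):print(disc(im,im.max(2)<th,c,45,18))
i2=ortho(d,c,44,45,400);k=90/400
m=(i2.min(2)>120).astype(np.uint8)
cs,_=cv2.findContours(m,cv2.RETR_EXTERNAL,cv2.CHAIN_APPROX_NONE)
q=max(cs,key=cv2.contourArea);vx,vy,x0,y0=cv2.fitLine(q,cv2.DIST_L2,0,.01,.01).ravel()
print("line yaw",np.degrees(np.arctan2(-vx,-vy)),"pt",c+45-np.array([y0+.5,x0+.5])*k,cv2.minAreaRect(q))
cv2.imwrite("pics/o5.png",np.hstack([im,i2])[:,:,::-1])
E
```

```text
look 27.62 [508.  311.9 170.1] [180.   0. 159.] F [0.5 0.3 0.6] grip 92.0 0.0Traceback (most recent call last):
  File "<stdin>", line 5, in <module>
  File "h.py", line 69, in disc
    q=max(cs,key=cv2.contourArea)
ValueError: max() iterable argument is empty
```

```bash
cat > k.py <<'E'
from h import *
c=np.array((433.4,340.5))
d=shot("wrist","w_k3")
im=ortho(d,c,20,45,400)
for th in(85,100,115,130):
    try:print(th,disc(im,im.max(2)<th,c,45,18))
    except Exception as e:print(th,e)
i2=ortho(d,c,44,45,400);k=90/400
m=(i2.min(2)>np.sort(i2[150:250,150:250].min(2).ravel())[-1]*.65).astype(np.uint8)
cs,_=cv2.findContours(m,cv2.RETR_EXTERNAL,cv2.CHAIN_APPROX_NONE)
q=max(cs,key=cv2.contourArea);vx,vy,x0,y0=cv2.fitLine(q,cv2.DIST_L2,0,.01,.01).ravel()
print("line yaw",np.degrees(np.arctan2(-vx,-vy)),"pt",c+45-np.array([y0+.5,x0+.5])*k,cv2.minAreaRect(q))
cv2.imwrite("pics/o5.png",np.hstack([im,i2])[:,:,::-1])
E
python3 k.py
```

```text
85 (array([427.18, 329.92]), array([20.7, 30.2]), array([427.21, 329.92]), 29.7)
100 (array([432.33, 339.43]), array([41.7, 45. ]), array([433.15, 339.14]), 44.8)
115 (array([432.56, 339.36]), array([43.1, 45.8]), array([433.05, 339.14]), 45.7)
130 (array([432.81, 339.2 ]), array([44.3, 46.5]), array([433.12, 339.03]), 46.4)
line yaw -24.539785 pt [444.08913269 334.65978241] ((225.68710327148438, 151.58419799804688), (12.85809326171875, 71.17547607421875), 24.227745056152344)
```

View pics/o5.png

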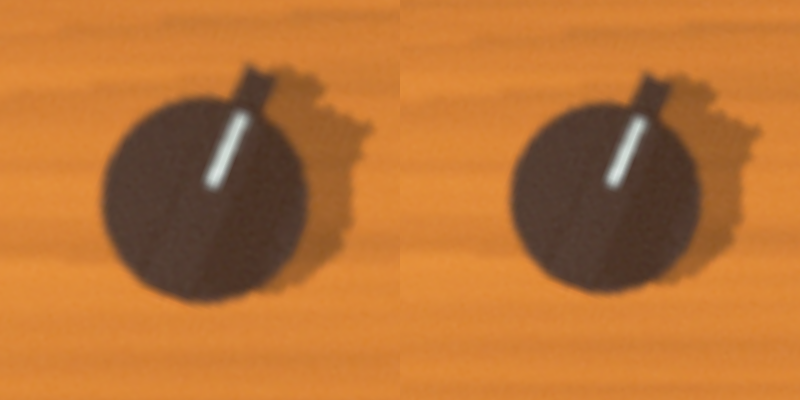

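The knob centre is (433.2,339.2) with a diameter of about 46.5 mm, and the line and nose are at about -23.5°. Grasp it, then look at the spindle in the same way.

```bash
cat > s.py <<'E'
from h import *
pick(433.2,339.2,156.3,21.2,45,130)
c=np.array((609.,-122.))
d=look(c,184,48,"w_sp")
im=ortho(d,c,48,60,400).astype(int)
for th in(-2,2,5):
    try:print(th,disc(im,(im[...,0]-im[...,1]>th)&(im[...,0]-im[...,2]<60),c,60,12))
    except Exception as e:print(th,e)
i2=ortho(d,c,72,20,400)
cv2.imwrite("pics/o6.png",np.hstack([im.astype(np.uint8),i2])[:,:,::-1])
E
python3 s.py
```

```text
at 29.23 [433.8 339.6  22.1] [179.9   0.  156.3] F [ 0.  -0.2  0.3] grip 91.9 0.0
grabbed 30.41 [433.3 339.3  21.2] [180.    0.  156.3] F [ 0.1  0.1 -0.2] grip 11.7 45.0
up 31.1 [432.7 338.8 129.3] [-180.    -0.   156.3] F [-0.2  0.6 -0.1] grip 11.9 45.0
look 33.41 [ 688.8 -116.1  198.1] [ 180.    0. -176.] F [ 0.1  0.7 -1. ] grip 11.3 45.0
-2 (array([ 612.77, -122.33]), array([88.2, 88.7]), array([ 612.58, -122.34]), 89.2)
2 (array([ 613.01, -123.17]), array([85.5, 87.6]), array([ 612.91, -122.61]), 88.0)
5 (array([ 620.38, -133.03]), array([58.3, 83.6]), array([ 617.1, -128.3]), 84.5)
```

View pics/o6.png

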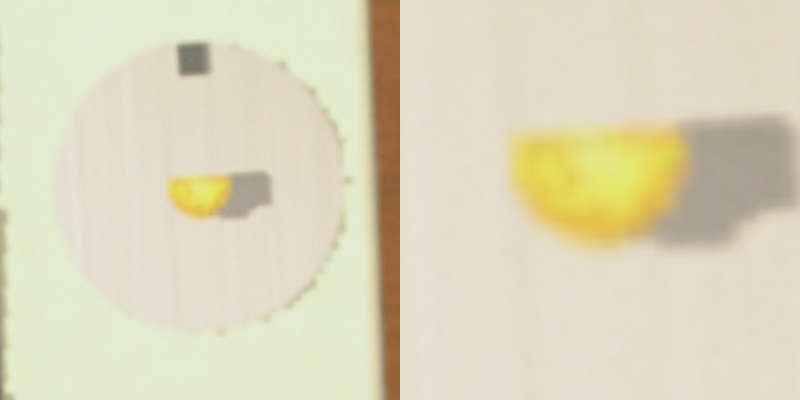

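The bezel fit gives (612.8,-122.5). The spindle's D gives its axis at (613.2,-121.8), and its size matches (17.8 × 12.1 mm). The flat is at about +2.5°. Lowering the knob in guarded steps.

```bash
cat > p.py <<'E'
from h import *
x,y,yaw=613.1,-122.0,182.5
bot.reach([x,y,115],[180,0,yaw]);bot.dwell(.3);st("above")
for z in(96,93,91.5,90,88,85,81,78.5):
    bot.move_l([x,y,z],v=40);bot.dwell(.15);s=st(z)
    if s["force"][2]>6: print("contact");break
E
python3 p.py
```

```text
above 34.28 [ 614.4 -122.1  115.9] [-1.800e+02  1.000e-01 -1.775e+02] F [-0.8  0.8 -0.6] grip 11.4 45.0
96 35.06 [ 613.3 -122.    96.2] [-180.     0.  -177.5] F [ 0.2 -0.5 -1.1] grip 11.4 45.0
93 35.46 [ 613.2 -122.    93.1] [-180.     0.  -177.5] F [ 0.  -0.7 -0.7] grip 11.7 45.0
91.5 35.86 [ 613.3 -122.    91.6] [-180.     0.  -177.5] F [0.5 0.5 1.6] grip 11.7 45.0
90 36.26 [ 613.  -121.6   89.9] [ 180.    -0.  -177.5] F [1.1 3.8 0.7] grip 11.8 45.0
88 36.66 [ 613.  -121.7   87.7] [ 180.    -0.  -177.5] F [ 1.   4.2 -1.7] grip 11.8 45.0
85 37.06 [ 612.8 -121.5   84.5] [ 180.    -0.  -177.5] F [ 1.8  4.8 -3.6] grip 11.5 45.0
81 37.46 [ 612.8 -121.5   80.4] [ 180.    -0.  -177.5] F [ 1.7  6.6 -3.1] grip 11.6 45.0
78.5 37.86 [ 612.9 -121.5   78.2] [ 180.    -0.  -177.5] F [ 1.7  6.5 -1.4] grip 11.6 45.0
```

The knob is on. A sideways load of +6 N along y means I should shift +y slightly while pressing down.

```bash
python3 - <<'E'
from h import *
x,y=613.1,-121.2
for z in(78.3,77,75,73.5,72.3):
    bot.move_l([x,y,z],v=30);bot.dwell(.2);s=st(z)
    if s["force"][2]>13: print("stop");break
d=shot("wrist");t=shot("top")
cv2.imwrite("pics/o7.png",np.hstack([d["img"][:,100:540],ortho(t,(424,-359),146,70,400)])[:,:,::-1])
E
```

```text
78.3 38.31 [ 612.9 -121.3   78.2] [-180.    -0.  -177.5] F [-0.7  1.7 -1.6] grip 11.7 45.0
77 38.76 [ 613.2 -121.3   77.2] [-180.     0.  -177.5] F [0.4 2.2 2.4] grip 11.5 45.0
75 39.21 [ 613.2 -121.3   75.1] [-180.     0.  -177.5] F [-1.4  1.8  4.3] grip 11.7 45.0
73.5 39.66 [ 613.2 -121.3   73.7] [-180.     0.  -177.5] F [-1.6  2.3  6.9] grip 11.7 45.0
72.3 40.11 [ 613.2 -121.3   72.6] [-180.     0.  -177.5] F [-1.5  1.6  6.9] grip 11.6 45.0
```

View pics/o7.png

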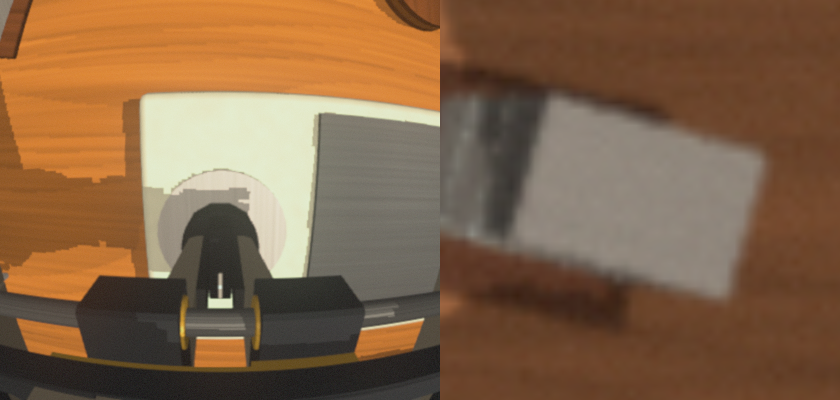

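The wrist view shows the knob square in the fingers at (220,250), over the bezel. The column is unmoved in the top view. A little more press for margin, check the averaged force, then hand in.

```bash
python3 - <<'E'
from h import *
bot.move_l([613.1,-121.2,71.6],v=20);bot.dwell(.4)
F=[]
for i in range(6): bot.dwell(.05);F.append(telemetry.get_state()["force"])
F=np.mean(F,0);print(F);s=st()
if 5.5<F[2]<20: print(bot.job_done())
E
```

```text
[-2.54233322  1.90256651  7.60441831]
 41.16 [ 613.2 -121.3   72. ] [-180.     0.  -177.5] F [-2.4  2.1  7.9] grip 11.6 45.0
the job is handed in; nothing more can be done
None
```

I handed the job in at about 42 s. All three tins are in one column on the coaster. The knob is on the spindle with its nose to the flat, still gripped and pressed down about 5 mm with about 8 N by my estimate. The hand-in call did not report a verdict.

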